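# Zero a label edge guide and back it off one true turn

### The job

Using the red crank handle, wind the label guide's handwheel clockwise (seen from above) until you feel the moving plate seat home against the fixed plate, gently, without straining the guide on its soft rubber feet. Then wind it back counter-clockwise: first take up the wheel's free play, and only from where the screw starts to turn count one full turn, so that the slot for the label strip is opened by one true turn of the screw. Let go of the handle and leave everything else on the bench where it is.

Things in the scene. Friction and masses are not known exactly. Their poses are not given: they have to be found in the camera images.
- guide: Label edge guide: grey deck 160 x 290 mm (x -80 to 80, y -85 to 205 mm; top 26 mm above the table) on four rubber feet; on it an aluminium gearbox 78 mm square with a horizontal handwheel on top and, at its +y end, two upright plates 120 mm wide. Origin: on the table straight below the wheel's axis; x, y along the deck's short and long sides, z up.
- feet (a point): Point fixed on the guide's rubber feet, 12 mm above the table on the wheel's axis; it does not move. Axes as guide.
- deck_mark (a point): The same point, carried by the deck: its distance from feet is how far the guide is being pushed on its feet. The feet are soft: the whole deck (wheel and plates too) gives sideways by about 1 mm for each 2.5 N and springs back when released. It must not be pushed more than 8 mm (20 N).
- wheel_axis (a point): Point on the handwheel's vertical axis, 100 mm above the table, at the height of the rim's centre. Black rim of radius 55 mm, bar 12 mm thick (its top 106 mm above the table), three steel spokes. Clockwise from above closes the slot, counter-clockwise opens it.
- wheel: The handwheel; origin on its axis at table height, x points to the handle. It has free play on its screw, a fixed unstated amount between a quarter and half a turn, where it turns almost freely (0.5 N at the handle) and the plate stays still; it starts anywhere in the play. Beyond it the screw drags steadily at about 5 N at the handle and stays where left. It stops hard when the plate is seated.
- handle_top (a point): Centre of the top of the red crank handle: an upright round grip 22 mm in diameter and 45 mm tall standing on the wheel's rim, 55 mm from the wheel's axis; its top is 151 mm above the table, its foot 106 mm. It spins freely about its own axis, so a gripper holding it need not turn with the wheel.
- fixed_plate (a point): Middle of the upper edge of the dark steel fixed plate's inner face, 170 mm from the wheel's axis along +y of the guide, 88 mm above the table. Axes as guide.
- moving_plate (a point): The same point on the orange moving plate's face that looks at the fixed plate. Axes as guide. The slot's width is the distance from here to fixed_plate along the guide's y: 0 when seated, 3 mm more for each turn of the screw; it starts a fifth to three quarters of a turn open.
- label_roll: Bystander: white label roll lying flat beside the guide, 96 mm across, 40 mm high; origin at the centre of its underside.
- spare_core: Bystander: cardboard core standing beside the guide, 42 mm across, 50 mm high; origin at the centre of its underside.
- tape: Bystander: yellow tape roll lying flat, 90 mm across, 24 mm high; origin at the centre of its underside.
- cleaner: Bystander: white bottle with blue cap, 56 mm across, 130 mm high; origin at the centre of its underside.
- carton: Bystander: small cardboard box 100 x 70 x 50 mm; origin at the centre of its underside.
- label_pack: Bystander: flat white pack of labels 90 x 60 x 15 mm; origin at the centre of its underside.
- ribbon_can: Bystander: black can with a pale top, 44 mm across, 60 mm high; origin at the centre of its underside.

How it is judged:
On the way:
1. the moving plate is wound home against the fixed plate (slot under 0.2 mm) (y of fixed_plate in the frame of moving_plate below 0.0002 m), for 0.1 s.
At the end, for the whole second after the job is handed in: After having been seated, the slot stands open by one turn of the screw, 3 mm within 0.45 mm (0.15 turn); the handle is released and the guide rests unstrained on its feet (within 1 mm); no bystander was moved more than 30 mm (y of fixed_plate in the frame of moving_plate between 0.00255 and 0.00345 m and horizontal distance between deck_mark and feet below 0.001 m); the robot touches nothing.
It fails at once if the guide is pushed more than 8 mm sideways on its rubber feet (about 20 N) (horizontal distance between deck_mark and feet above 0.008 m).
It fails at once if a bystander is moved more than 30 mm (distance of any of label_roll, spare_core, tape, cleaner, carton, label_pack, ribbon_can from where it was at the start of the episode above 0.03 m).
It also fails if it takes over 72 s, if anything falls off the work surface, if the arm or the gripper's body presses on something with over 40 N, if the wrist force passes 120 N, or if a joint passes its speed limit or range.

### The arm

A 6-joint arm with a two-finger parallel gripper is mounted at the origin on the work surface. World frame = base frame: x ahead of the robot, y to its left, z up, the work surface at z = 0. Lengths are in m, angles in rad, forces in N, time in s.
With the tool pointing down it reaches from about 0.35 to 0.975 m from the base axis. Payload 4.9 kg.
Tool frame: the origin (TCP) lies at the centre of the arm's flange, where the gripper is bolted on; the fingertips stand 173 mm ahead of it and the grasp point (between the pads) lies 155 mm ahead of it (ctrl.finger_overhang is the distance from the TCP to the fingertips, in m); z points along the fingers, y is the direction in which the jaws open and shut (so a half turn about z gives the same grasp; the last joint's range is limited). The gripper opens to 85 mm and grips with 20 to 120 N. Pads are 22 mm wide; open, the fingers measure 114 mm over their backs; the gripper's body (76 mm by 85 mm) begins 54 mm behind the grasp point. The pads swing forward as they close: fully open they stand 13 mm farther back than shut.
Start: joints at [-1.447, 0.053, 1.613, -0, 1.476, -0.119], TCP at [0.15, -0.607, 0.405] pointing down, gripper open.
Joint ranges: [-3.01, 3.01], [-1.01, 2.22], [0.06, 2.58], [-1.02, 4.17], [0.09, 2.62], [-3.14, 3.14]. Speed limits (rad/s): [2.57, 2.57, 3.14, 3.14, 3.14, 3.14].

### API

Orientations are given as a rotation vector (axis times angle).
In Python, from station import ctrl, eyes, spotter gives the robot as it stands.
- The arm moves only by the shell command python3 -m crank 'ROWS' [FORCE]. ROWS is JSON, a list of rows, each a list of 7 numbers: the turn, a rotation vector about the tool's x, y, z in rad, then the shift along the tool's x, y, z in mm, then the closure, from -1 (fully open) to 1 (shut). A call has 1 to 8 rows; each row shifts and turns the pose as measured when the row begins, along the tool's axes as they then stand; what a row does not reach is not made up. A row lasts 1/12 s, in which the tool goes at most 41.7 mm and 7.16 degrees, less where a joint would pass 70% of its speed; a pose out of reach is approached as far as the arm can. A call is refused whole if a number of a shift passes 41.7 or a number of a turn 0.125, either way. A call with a gripper value outside its range is refused whole. The fingers move at their own pace and stop on an object; FORCE is the grip in N (left out, the last holds). Time passes only in rows, so rows that do not move let the fingers close. It gives the time, the measured TCP pose, the force and the opening at its end, in the units of the state.
- ctrl.get_obs(): the state, without advancing time (a new reading comes with each control period).
- eyes.get_image(name): name is "scene" or "top"; returns a dict with "image" (480x640x3 uint8, red, green, blue), "vertical_fov" (degrees; the focal length in pixels is half the picture's height over the tangent of half this angle, whatever the lens; pixels are square), "cx", "cy" (the principal point, pixels), "rvec" (rotation vector, rad) and "tvec" (3), from world to camera coordinates, as OpenCV has them. Camera axes: x right, y down, z forward; pixel columns grow to the right and rows downward; lengths in m; the calibration is good to about 2 mm. A picture is of the moment at which its call begins. There is no depth.
- ctrl.finish_job(): hands the job in, once; it reports no verdict.
Trained networks look in a picture, given as the dict that the camera call returned (one of the last four; its "shot" number tells which), for a name from the list of things; names that differ only in an ending like _2 or _b are one class to them, and where a whole thing is asked for, a point or a joint stands for the part that bears it (a point fixed in the world has none). Each returns a list of dicts, best first, with "confidence" (0 to 1); they miss things now and then, are a little off and sometimes report something else, mostly with a low value. They report only what shows in the picture. A call takes as long as a camera call.
- spotter.look_for(query, picture): "centre" ([x, y, z] in m, in world coordinates, good to about 4 mm: the middle of the surface that is visible of it).
- spotter.outline_of(query, picture): "region" (480x640 bool, what is visible of it).
- spotter.mark_of(query, picture): "centre" ([x, y, z] in m, in world coordinates, good to about 4 mm: a listed point, or the origin of a listed thing).
The state is a dict: "t": time; "q": joint angles; "dq": joint speeds; "effort": joint torques, N m; "tool_pos": TCP position; "tool_rot": TCP orientation; "contact_force": force on the tool from outside, world axes, zero at the start; "wrist_torque": the same for the moment, N m; "opening": finger opening in m.
Only numpy, scipy, OpenCV 4.12 (cv2) and the standard library are available. Lean on these libraries where they do the work, as an engineer would, in place of code of your own. Each camera call takes 0.05 s, during which the arm holds its last target.

## Working session

There is one attempt and no reset: what is moved stays moved. The work goes in short steps, Python scripts to look and compute and a shell command to move; the robot and the scene stay as the last step left them, time stands still between calls to the robot, and variables do not carry over. Pictures are saved under pics/ and viewed, and the job is handed in when it is done.

```bash
ls; mkdir -p pics; python3 - <<'E'
from station import ctrl, eyes, spotter
import cv2
o=ctrl.get_obs()
for k,v in o.items(): print(k,v)
for n in("scene","top"):
    p=eyes.get_image(n); cv2.imwrite(f"pics/a_{n}.png",p["image"][:,:,::-1])
    for q in("wheel_axis","handle_top","fixed_plate","moving_plate","guide","wheel","label_roll","spare_core","tape","cleaner","carton","label_pack","ribbon_can"):
        r=spotter.mark_of(q,p); print(n,q,[(x["confidence"],[round(float(c),4) for c in x["centre"]]) for x in r[:2]])
E
```

```text
pics
t 0.0
q [-1.44696490e+00  5.33342004e-02  1.61427606e+00  4.91080149e-06
  1.47599955e+00 -1.19008524e-01]
dq [-0.00212259 -0.00022528 -0.00066688  0.00090824 -0.00160223 -0.00135367]
effort [-1.03990922e-03 -3.93674505e+01 -3.70182145e+01 -2.02538636e-04
  7.09277650e-03 -3.93744642e-06]
tool_pos [ 0.15025008 -0.60639543  0.40348743]
tool_rot [-3.11646091e+00 -3.80270461e-01 -3.76623348e-08]
contact_force [-0.8740719   0.63931668  0.26953017]
wrist_torque [ 0.00564171 -0.03758128  0.00155389]
opening 0.08581710283750581
scene wheel_axis [(0.81, [0.5477, -0.0977, 0.1033]), (0.53, [0.4387, -0.4488, -0.0004])]
scene handle_top [(0.56, [0.6048, -0.1086, 0.1543]), (0.21, [0.5827, -0.2615, -0.0013])]
scene fixed_plate [(0.9, [0.5028, 0.0697, 0.0897])]
scene moving_plate [(0.69, [0.5055, 0.0624, 0.0909])]
scene guide [(0.79, [0.5488, -0.1013, -0.0019])]
scene wheel []
scene label_roll [(0.71, [0.5839, -0.2611, -0.0023]), (0.66, [0.5047, 0.0682, 0.0925])]
scene spare_core [(0.55, [0.6862, -0.0772, -0.0023])]
scene tape [(0.71, [0.5743, -0.4409, 0.0003])]
scene cleaner [(0.79, [0.6025, 
[... 349 characters left out ...]
d_plate [(0.9, [0.5072, 0.0669, 0.0887])]
top moving_plate [(0.89, [0.5033, 0.0686, 0.0878])]
top guide [(0.73, [0.5455, -0.0978, 0.0019]), (0.57, [0.5488, -0.0974, 0.0105])]
top wheel [(0.89, [0.5451, -0.0992, -0.003])]
top label_roll [(0.93, [0.5846, -0.2557, 0.001])]
top spare_core [(0.41, [0.6824, -0.0743, -0.0052]), (0.38, [0.5736, -0.4436, -0.003])]
top tape [(0.56, [0.5729, -0.4422, -0.0008])]
top cleaner [(0.67, [0.6029, 0.4411, 0.0001]), (0.6, [0.5464, -0.1, -0.0047])]
top carton [(0.89, [0.3909, 0.479, 0.0021])]
top label_pack [(0.71, [0.4409, -0.4522, -0.001]), (0.67, [0.6819, -0.0753, -0.0025])]
top ribbon_can [(0.64, [0.6585, 0.3242, -0.0027]), (0.34, [0.5463, -0.1011, 0.0008])]
```

View pics/a_scene.png

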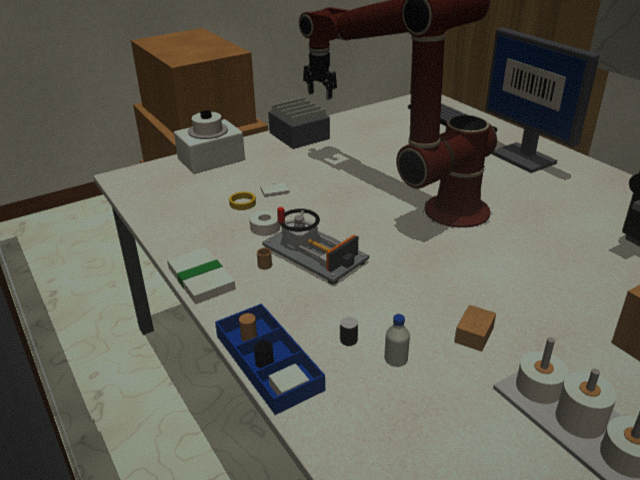

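View pics/a_top.png

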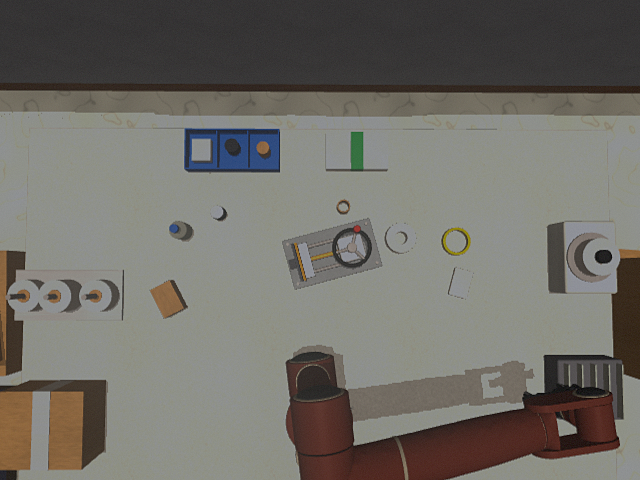

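```bash
python3 -m crank '[[0,0,0.1215,0,0,0,-1],[0,0,0.1215,0,0,0,-1],[0,0,0,24,-27,0,-1],[0,0,0,24,-27,0,-1],[0,0,0,24,-27,0,-1],[0,0,0,24,-27,0,-1],[0,0,0,24,-27,0,-1],[0,0,0,24,-27,0,-1]]' 30
```

```text
t: 2.07
tool_pos: [0.2967, -0.4455, 0.404]
tool_rot: [3.139, -0.04, -0.001]
contact_force: [0.7, 0.1, 0.4]
opening: 0.0851
```

```bash
cat > h.py <<'E'
from station import ctrl, eyes, spotter
import numpy as np, cv2
from scipy.spatial.transform import Rotation as R
def st():
    o=ctrl.get_obs(); return o
def img(name):
    p=eyes.get_image(name); 
    f=240/np.tan(np.radians(p["vertical_fov"])/2)
    K=np.array([[f,0,p["cx"]],[0,f,p["cy"]],[0,0,1]])
    return p,K
def back(p,K,u,v,z):
    Rm=cv2.Rodrigues(np.array(p["rvec"],float))[0]; t=np.array(p["tvec"],float)
    c=-Rm.T@t; d=Rm.T@np.linalg.inv(K)@np.array([u,v,1.]); s=(z-c[2])/d[2]; return c+s*d
E
python3 - <<'E'
from h import *
for n in("top","scene"):
    p,K=img(n); im=p["image"].astype(int)
    red=(im[:,:,0]>130)&(im[:,:,1]<70)&(im[:,:,2]<70)
    q=np.array(p["image"])
    if n=="top": u0,v0,w,h=270,190,130,110
    else: u0,v0,w,h=240,190,140,100
    c=cv2.resize(q[v0:v0+h,u0:u0+w],None,fx=6,fy=6,interpolation=cv2.INTER_CUBIC)
    cv2.imwrite(f"pics/b_{n}.png",c[:,:,::-1])
    m=red[v0:v0+h,u0:u0+w]; ys,xs=np.nonzero(m); print(n,len(xs),xs.mean()+u0,ys.mean()+v0)
    if n=="top": print(back(p,K,xs.mean()+u0,ys.mean()+v0,0.148))
E
```

```text
top 28 356.67857142857144 228.32142857142856
[ 0.60176223 -0.11095288  0.148     ]
scene 17 303.88235294117646 223.47058823529412
```

View crops.

View pics/b_top.png

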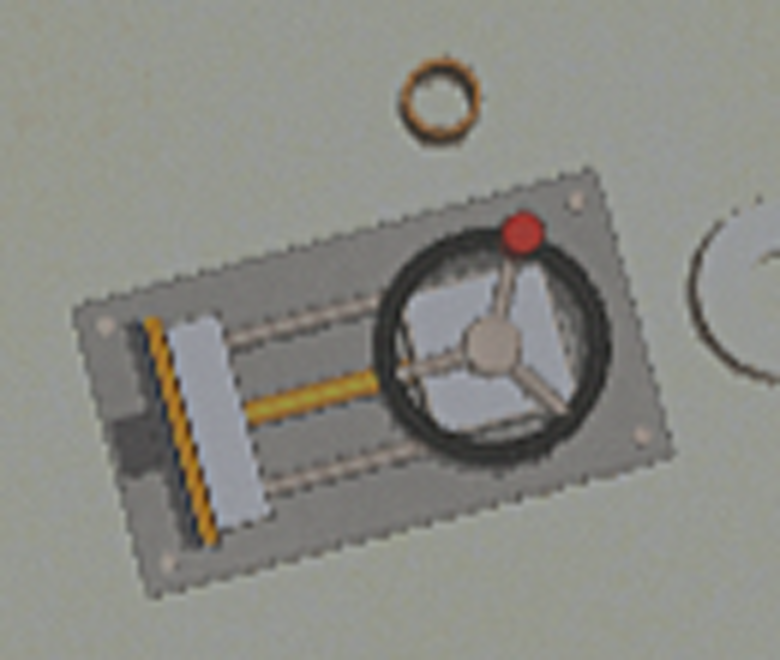

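```bash
python3 - <<'E'
from h import *
p,K=img("top")
r=spotter.outline_of("wheel",p)
for x in r[:2]: 
    ys,xs=np.nonzero(x["region"]); print(x["confidence"],len(xs),xs.min(),xs.max(),ys.min(),ys.max())
# dark rim fit in crop
im=p["image"].astype(int).max(2)
ys,xs=np.nonzero(im[215:280,320:385]<60); xs=xs+320; ys=ys+215
P=np.array([back(p,K,u,v,0.106)[:2] for u,v in zip(xs,ys)])
from scipy.optimize import least_squares
f=lambda c:np.hypot(P[:,0]-c[0],P[:,1]-c[1])-0.055
s=least_squares(f,[0.547,-0.0985],loss="soft_l1",f_scale=0.004); print(s.x,len(P),np.std(f(s.x)))
for q in ("handle_top","wheel_axis"):
    print(q,[(x["confidence"],x["centre"]) for x in spotter.mark_of(q,p)[:2]])
E
python3 -m crank '[[0,0,0,24,-27,0,-1],[0,0,0,24,-27,0,-1],[0,0,0,24,-27,0,-1],[0,0,0,24,-27,0,-1],[0,0,0,24,-27,0,-1],[0,0,0,24,-27,0,-1],[0,0,0,24,-27,0,-1],[0,0,0,24,-27,0,-1]]'
```

```text
0.77 662 332 371 225 267
[ 0.5475957  -0.09879359] 333 0.0030123509054750482
handle_top [(0.61, [0.5502, -0.0956, 0.0122]), (0.43, [0.6038, -0.109, 0.1533])]
wheel_axis [(0.7, [0.5492, -0.0945, 0.098])]
t: 3.03
tool_pos: [0.4942, -0.2464, 0.4028]
tool_rot: [3.133, -0.092, -0.005]
contact_force: [0.2, -1.1, -1.1]
opening: 0.0855
```

```bash
python3 -m crank '[[0,0,-0.05,24,-30,0,-1],[0,0,0,24,-30,0,-1],[0,0,0,24,-30,0,-1],[0,0,0,20,-25,0,-1],[0,0,0,0,0,0,-1],[0,0,0,0,0,0,-1]]'
```

```text
t: 3.53
tool_pos: [0.5962, -0.1322, 0.4006]
tool_rot: [3.135, -0.02, -0.004]
contact_force: [-0.4, -0.4, -0.8]
opening: 0.0855
```

```bash
python3 -m crank '[[0,0,-0.01,6,-22,10,-1],[0,0,0,0,0,30,-1],[0,0,0,0,0,30,-1],[0,0,0,0,0,0,-1]]'; python3 -m crank '[[0,0,0,0,0,0,-1]]'
```

```text
t: 3.87
tool_pos: [0.6029, -0.1171, 0.3311]
tool_rot: [3.132, -0.017, 0.004]
contact_force: [-1.4, 0.1, -1.6]
opening: 0.0856
t: 3.95
tool_pos: [0.6025, -0.1188, 0.331]
tool_rot: [3.132, -0.02, 0.002]
contact_force: [0.4, 0.8, 0.9]
opening: 0.0853
```

```bash
python3 -m crank '[[0,0,-0.01,0,-8,0,-1],[0,0,0,0,0,0,-1],[0,0,0,0,0,22,-1],[0,0,0,0,0,22,-1],[0,0,0,0,0,0,-1]]'
```

```text
t: 4.37
tool_pos: [0.6043, -0.1151, 0.2958]
tool_rot: [3.127, -0.012, 0.022]
contact_force: [-1.1, 0.2, -0.8]
opening: 0.0855
```

```bash
python3 - <<'E'
from h import *
for n in("scene","top"):
    p,K=img(n); q=p["image"]
    u0,v0,w,h=(240,140,140,140) if n=="scene" else (280,190,110,110)
    c=cv2.resize(q[v0:v0+h,u0:u0+w],None,fx=4,fy=4,interpolation=cv2.INTER_CUBIC)
    cv2.imwrite(f"pics/c_{n}.png",c[:,:,::-1])
E
```

```text
(no output)
```

View pics/c_scene.png

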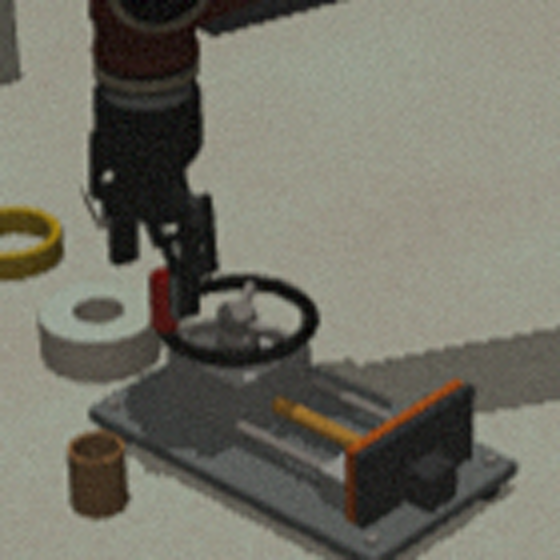

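```bash
cat >> h.py <<'E'
C=np.array([0.5476,-0.0988]); 
def rep(tgt=None):
    o=ctrl.get_obs(); Rm=R.from_rotvec(o["tool_rot"]).as_matrix(); p=np.array(o["tool_pos"]); g=p+Rm@[0,0,.155]
    Rd=np.diag([1.,-1,-1]); e=R.from_matrix(Rm.T@Rd).as_rotvec()
    d=g[:2]-C; a=np.degrees(np.arctan2(d[1],d[0])); r=np.hypot(*d)
    F=np.array(o["contact_force"]); er=d/r; ec=np.array([er[1],-er[0]])
    print("t %.2f g %s ang %.1f r %.1f turnfix %s op %.1f F %s Frad %.1f Fcw %.1f"%(o["t"],(g*1e3).round(1),a,r*1e3,e.round(3),o["opening"]*1e3,F.round(1),F[:2]@er,F[:2]@ec))
    if tgt is not None:
        print("shift tool mm for target:",(Rm.T@(np.array(tgt)-g)*1e3).round(1))
    return o,g
E
python3 -c "
from h import *
rep([.602,-.1105,.132])"
```

```text
t 4.47 g [ 608.5 -117.8  144.6] ang -17.3 r 63.8 turnfix [ 0.016 -0.019 -0.007] op 85.4 F [0.1 0.5 0.3] Frad -0.1 Fcw -0.5
shift tool mm for target: [-6.8 -7.5 12.4]
```

```bash
python3 -m crank '[[0.016,-0.019,-0.007,-4,-5,0,-1],[0,0,0,0,0,0,-1],[0,0,0,0,0,0,-1]]' ; python3 -c "
from h import *
rep([.602,-.1105,.132])"
```

```text
t: 4.72
tool_pos: [0.6026, -0.1103, 0.3055]
tool_rot: [3.141, 0.001, 0.009]
contact_force: [0.3, 0.5, -0.7]
opening: 0.0852
t 4.72 g [ 603.5 -110.4  150.5] ang -11.7 r 57.1 turnfix [ 0.001 -0.006  0.   ] op 85.2 F [ 0.3  0.5 -0.7] Frad 0.2 Fcw -0.5
shift tool mm for target: [-1.6  0.1 18.5]
```

```bash
python3 -m crank '[[0,-0.006,0,-1,0,10,-1],[0,0,0,0,0,10,-1],[0,0,0,0,0,0,-1],[0,0,0,0,0,0,-1]]' ; python3 -c "
from h import *
rep([.602,-.1105,.132])"
```

```text
t: 5.05
tool_pos: [0.6022, -0.1103, 0.2866]
tool_rot: [3.14, 0.001, 0.006]
contact_force: [-0.4, 0.8, 0.6]
opening: 0.0853
t 5.05 g [ 602.8 -110.6  131.6] ang -12.0 r 56.5 turnfix [ 0.002 -0.004  0.001] op 85.3 F [-0.4  0.8  0.6] Frad -0.5 Fcw -0.7
shift tool mm for target: [-0.8 -0.1 -0.4]
```

Close on the handle.

```bash
python3 -m crank '[[0,0,0,0,0,0,-0.3],[0,0,0,0,0,0,0],[0,0,0,0,0,0,0.3],[0,0,0,0,0,0,1],[0,0,0,0,0,0,1],[0,0,0,0,0,0,1],[0,0,0,0,0,0,1],[0,0,0,0,0,0,1]]' 40; python3 -c "
from h import *
rep()"
```

```text
t: 5.72
tool_pos: [0.602, -0.1102, 0.2855]
tool_rot: [3.14, 0.001, 0.003]
contact_force: [-0.3, 0.8, 0.2]
opening: 0.0206
t 5.72 g [ 602.3 -110.4  130.5] ang -12.0 r 55.9 turnfix [ 0.001 -0.002  0.001] op 20.6 F [-0.3  0.8  0.2] Frad -0.5 Fcw -0.7
```

```bash
python3 -m crank '[[0,0,0,0,0,0,1],[0,0,0,0,0,0,1],[0,0,0,0,0,0,1],[0,0,0,0,0,0,1]]' 40; python3 -c "
from h import *
rep()"
```

```text
t: 6.05
tool_pos: [0.602, -0.1102, 0.2856]
tool_rot: [3.14, 0.001, 0.003]
contact_force: [-0.1, -0.3, 0.1]
opening: 0.0209
t 6.05 g [ 602.3 -110.5  130.6] ang -12.0 r 55.9 turnfix [ 0.001 -0.002  0.001] op 20.9 F [-0.1 -0.3  0.1] Frad -0.0 Fcw 0.3
```

```bash
python3 -m crank '[[0,0,0,-3.6,10.9,0,1],[0,0,0,-5.7,10,0,1],[0,0,0,-7.7,8.5,0,1],[0,0,0,0,0,0,1]]' ; python3 -c "
from h import *
rep()"
```

```text
t: 6.38
tool_pos: [0.5834, -0.1417, 0.2855]
tool_rot: [-3.141, -0.003, -0.0]
contact_force: [-1.1, 1.9, 0.3]
opening: 0.0209
t 6.38 g [ 583.4 -141.7  130.5] ang -50.1 r 55.9 turnfix [-0.    -0.     0.002] op 20.9 F [-1.1  1.9  0.3] Frad -2.2 Fcw -0.3
```

```bash
cat >> h.py <<'E'
def plan(g,step,n,r=55.3):
    d=g[:2]-C; a=np.degrees(np.arctan2(d[1],d[0])); p=g[:2]*1e3
    out=[]
    for i in range(n):
        a+=step; t=C*1e3+r*np.array([np.cos(np.radians(a)),np.sin(np.radians(a))]); out.append([round(t[0]-p[0],1),round(-(t[1]-p[1]),1)]); p=t
    print(out)
E
python3 -m crank '[[0,0,0,-9.7,6,0,1],[0,0,0,-11,4,0,1],[0,0,0,0,0,0,1]]' ; python3 -c "
from h import *
o,g=rep();plan(g,-6,8)"
```

```text
t: 6.63
tool_pos: [0.5601, -0.1533, 0.2856]
tool_rot: [-3.139, -0.001, 0.0]
contact_force: [-0.4, 2.6, 0.2]
opening: 0.0211
t 6.63 g [ 560.1 -153.   130.6] ang -77.0 r 55.6 turnfix [-0.002  0.     0.   ] op 21.1 F [-0.4  2.6  0.2] Frad -2.6 Fcw -0.1
[[np.float64(-5.8), np.float64(0.7)], [np.float64(-5.8), np.float64(0.4)], [np.float64(-5.8), np.float64(-0.2)], [np.float64(-5.7), np.float64(-0.8)], [np.float64(-5.6), np.float64(-1.4)], [np.float64(-5.4), np.float64(-2.0)], [np.float64(-5.2), np.float64(-2.5)], [np.float64(-4.9), np.float64(-3.1)]]
```

```bash
sed -i 's/^C=np.array.*/C=np.array([0.5476,-0.0984])/; s/r=55.3/r=55.0/; s/round(t\[0\]-p\[0\],1)/round(float(t[0]-p[0]),1)/; s/round(-(t\[1\]-p\[1\]),1)/round(float(-(t[1]-p[1])),1)/' h.py
python3 -m crank '[[0,0,0,-11.3,0.1,0,1],[0,0,0,-11.3,-1.2,0,1],[0,0,0,0,0,0,1]]' ; python3 -c "
from h import *
o,g=rep();plan(g,-6,8)"
```

```text
t: 6.88
tool_pos: [0.5355, -0.1527, 0.2855]
tool_rot: [-3.139, 0.002, -0.004]
contact_force: [0.8, 2.2, -1.3]
opening: 0.0211
t 6.88 g [ 535.9 -152.4  130.5] ang -102.2 r 55.2 turnfix [-0.002 -0.003 -0.001] op 21.1 F [ 0.8  2.2 -1.3] Frad -2.3 Fcw -0.3
[[-5.5, -1.7], [-5.4, -2.1], [-5.1, -2.6], [-4.8, -3.2], [-4.5, -3.6], [-4.1, -4.1], [-3.6, -4.5], [-3.1, -4.8]]
```

```bash

python3 -m crank '[[0,0,0,-10.7,-3.8,0,1],[0,0,0,-9.7,-6,0,1],[0,0,0,0,0,0,1]]' ; python3 -c "
from h import *
o,g=rep();plan(g,-12,4)"
```

```text
t: 7.13
tool_pos: [0.5148, -0.1432, 0.2856]
tool_rot: [-3.141, 0.003, -0.013]
contact_force: [1.2, 2.8, -2.3]
opening: 0.0208
t 7.13 g [ 516.1 -143.1  130.6] ang -125.2 r 54.7 turnfix [-0.    -0.008 -0.002] op 20.8 F [ 1.2  2.8 -2.3] Frad -3.0 Fcw 0.7
[[-8.8, -7.3], [-6.9, -9.2], [-4.8, -10.4], [-2.6, -11.2]]
```

```bash
sed -i 's/^C=np.array.*/C=np.array([0.5480,-0.0979])/' h.py
python3 -m crank '[[0,0,0,-8.4,-7.8,0,1],[0,0,0,-6.6,-9.6,0,1],[0,0,0,0,0,0,1]]' ; python3 -c "
from h import *
o,g=rep();plan(g,-12,4)"
```

```text
t: 7.38
tool_pos: [0.5006, -0.1273, 0.2855]
tool_rot: [3.135, -0.004, 0.022]
contact_force: [1.6, 0.1, -1.6]
opening: 0.021
t 7.38 g [ 502.8 -128.3  130.5] ang -146.1 r 54.5 turnfix [ 0.007 -0.014 -0.002] op 21.0 F [ 1.6  0.1 -1.6] Frad -1.4 Fcw -0.8
[[-5.8, -9.9], [-3.2, -11.1], [-0.8, -11.5], [1.6, -11.4]]
```

```bash

python3 -m crank '[[0.004,-0.008,0,-4.6,-9.3,0,1],[0.003,-0.006,0,-2.2,-10.6,0,1],[0,0,0,0,0,0,1]]' ; python3 -c "
from h import *
o,g=rep();plan(g,-12,4)"
```

```text
t: 7.63
tool_pos: [0.4949, -0.1091, 0.2855]
tool_rot: [3.135, -0.005, 0.003]
contact_force: [0.4, -0.2, -1.4]
opening: 0.0206
t 7.63 g [ 495.2 -110.2  130.5] ang -166.9 r 54.2 turnfix [ 0.007 -0.002 -0.003] op 20.6 F [ 0.4 -0.2 -1.4] Frad -0.4 Fcw -0.3
[[-2.2, -11.2], [1.0, -11.5], [3.3, -11.0], [5.6, -10.1]]
```

```bash

python3 -m crank '[[0.007,0,0,-2.2,-9.5,0,1],[0,0,0,0.8,-11,0,1],[0,0,0,0,0,0,1]]' ; python3 -c "
from h import *
o,g=rep();plan(g,-6,4)"
```

```text
t: 7.88
tool_pos: [0.4942, -0.0907, 0.2855]
tool_rot: [3.135, -0.005, 0.001]
contact_force: [-0.4, -0.9, -1.2]
opening: 0.0209
t 7.88 g [494.4 -91.7 130.5] ang 173.4 r 54.0 turnfix [ 0.006 -0.001 -0.003] op 20.9 F [-0.4 -0.9 -1.2] Frad 0.3 Fcw -0.9
[[-0.0, -5.8], [1.5, -5.5], [2.1, -5.4], [2.7, -5.1]]
```

```bash
sed -i 's/^C=np.array.*/C=np.array([0.5486,-0.0980])/' h.py
python3 -m crank '[[0,0,0,1,-5.8,0,1],[0,0,0,1.6,-5.6,0,1],[0,0,0,0,0,0,1]]' ; python3 -c "
from h import *
o,g=rep();plan(g,-6,4)"
```

```text
t: 8.13
tool_pos: [0.4971, -0.0814, 0.2855]
tool_rot: [3.13, -0.005, -0.006]
contact_force: [-2.1, -1.1, 0.8]
opening: 0.0209
t 8.13 g [496.5 -83.1 130.5] ang 164.1 r 54.2 turnfix [ 0.011  0.004 -0.004] op 20.9 F [-2.1 -1.1  0.8] Frad 1.8 Fcw -1.6
[[1.1, -5.7], [2.4, -5.2], [3.0, -4.9], [3.5, -4.6]]
```

```bash

python3 -m crank '[[0.006,0.004,0,0.6,-4.8,0,1],[0.005,0,0,2,-4.8,0,1],[0,0,0,0,0,0,1]]' ; python3 -c "
from h import *
o,g=rep();plan(g,-6,4)"
```

```text
t: 8.38
tool_pos: [0.4998, -0.074, 0.2854]
tool_rot: [3.138, -0.006, -0.005]
contact_force: [-2.1, -1.1, 0.5]
opening: 0.0208
t 8.38 g [499.4 -74.6 130.4] ang 154.6 r 54.5 turnfix [ 0.004  0.003 -0.004] op 20.8 F [-2.1 -1.1  0.5] Frad 1.4 Fcw -1.9
[[2.3, -5.3], [3.2, -4.8], [3.7, -4.4], [4.2, -4.0]]
```

```bash

python3 -m crank '[[0.004,0.003,0,2.0,-4.6,0,1],[0,0,0,3.3,-4.8,0,1]]' ; python3 -c "
from h import *
o,g=rep();plan(g,-6,4)"
python3 -m crank '[[0,0,0,3.8,-4.4,0,1],[0,0,0,4.2,-4.0,0,1]]' ; python3 -c "
from h import *
o,g=rep();plan(g,-6,4)"
```

```text
t: 8.55
tool_pos: [0.5047, -0.0664, 0.2854]
tool_rot: [3.139, -0.008, -0.006]
contact_force: [-5.2, -1.8, 1.5]
opening: 0.0208
t 8.55 g [504.1 -66.9 130.4] ang 145.0 r 54.3 turnfix [ 0.003  0.004 -0.005] op 20.8 F [-5.2 -1.8  1.5] Frad 3.2 Fcw -4.5
[[3.0, -4.9], [4.0, -4.1], [4.4, -3.7], [4.8, -3.2]]
t: 8.72
tool_pos: [0.5122, -0.0591, 0.2854]
tool_rot: [3.137, -0.009, -0.015]
contact_force: [-6.4, -1.7, 3.2]
opening: 0.0205
t 8.72 g [510.7 -59.7 130.4] ang 134.7 r 53.9 turnfix [ 0.004  0.01  -0.006] op 20.5 F [-6.4 -1.7  3.2] Frad 3.3 Fcw -5.7
[[3.5, -4.6], [4.7, -3.4], [5.0, -2.9], [5.3, -2.3]]
```

```bash

python3 -m crank '[[0.004,0.010,0,2.2,-4.6,0,1],[0,0,0,4.7,-3.4,0,1],[0,0,0,5,-2.9,0,1]]' ; python3 -c "
from h import *
o,g=rep();plan(g,-6,4)"
```

```text
t: 8.97
tool_pos: [0.5236, -0.0495, 0.2854]
tool_rot: [3.14, -0.009, -0.01]
contact_force: [-4.3, -1.1, 3.0]
opening: 0.0211
t 8.97 g [522.6 -49.8 130.4] ang 118.4 r 54.8 turnfix [ 0.002  0.007 -0.006] op 21.1 F [-4.3 -1.1  3. ] Frad 1.1 Fcw -4.3
[[5.1, -2.7], [5.4, -1.9], [5.6, -1.3], [5.7, -0.7]]
```

```bash
python3 - <<'E'
from h import *
for n in("scene",):
    p,K=img(n); q=p["image"]
    u0,v0,w,h=(240,140,140,140) if n=="scene" else (280,190,110,110)
    c=cv2.resize(q[v0:v0+h,u0:u0+w],None,fx=5,fy=5,interpolation=cv2.INTER_CUBIC)[:600]
    cv2.imwrite(f"pics/d_{n}.png",c[:,:,::-1])
E
```

```text
(no output)
```

View pics/d_scene.png

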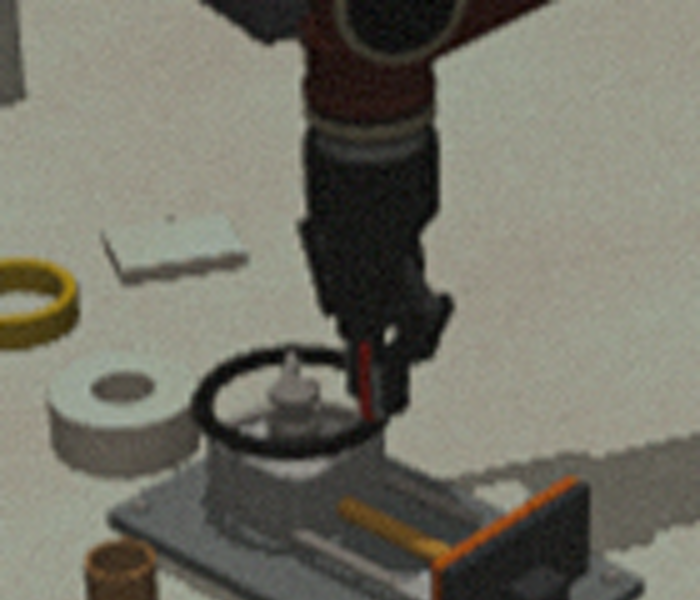

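```bash
cat > chk.py <<'E'
import sys
from h import *
o,g=rep(); d=g[:2]-C; er=d/np.hypot(*d); F=np.array(o["contact_force"])[:2]
fc=F@[er[1],-er[0]]
if fc<-7.5 or np.hypot(*F)>10: print("STOP"); sys.exit(1)
E
python3 -m crank '[[0.002,0.007,0,2.6,-1.5,0,1]]' >/dev/null && python3 chk.py && python3 -m crank '[[0,0,0,3.6,-1.5,0,1]]' >/dev/null && python3 chk.py && python3 -m crank '[[0,0,0,3.7,-1.2,0,1]]' >/dev/null && python3 chk.py && python3 -m crank '[[0,0,0,3.8,-1,0,1]]' >/dev/null && python3 chk.py;  python3 -c "
from h import *
o,g=rep();plan(g,-4,6)"
```

```text
t 9.10 g [526.4 -48.  130.4] ang 114.0 r 54.7 turnfix [-0.     0.001 -0.005] op 20.6 F [-4.7 -1.7  2.4] Frad 0.4 Fcw -5.0
t 9.18 g [529.3 -46.7 130.4] ang 110.6 r 54.8 turnfix [-0.001  0.003 -0.005] op 20.8 F [-5.7 -0.9  2.7] Frad 1.2 Fcw -5.6
t 9.27 g [532.4 -45.7 130.4] ang 107.3 r 54.7 turnfix [-0.001  0.006 -0.005] op 20.5 F [-5.5 -0.5  3.9] Frad 1.1 Fcw -5.4
t 9.35 g [535.5 -44.9 130.4] ang 103.8 r 54.7 turnfix [-0.002  0.008 -0.005] op 20.5 F [-5.1 -0.6  3.4] Frad 0.6 Fcw -5.1
t 9.35 g [535.5 -44.9 130.4] ang 103.8 r 54.7 turnfix [-0.002  0.008 -0.005] op 20.5 F [-5.1 -0.6  3.4] Frad 0.6 Fcw -5.1
[[3.7, -1.1], [3.8, -0.5], [3.8, -0.3], [3.8, 0.0], [3.8, 0.3], [3.8, 0.5]]
```

```bash

python3 -m crank '[[0,0.008,0.003,2.8,-1.1,0,1]]' >/dev/null && python3 chk.py && python3 -m crank '[[0,0,0,3.8,-0.5,0,1]]' >/dev/null && python3 chk.py && python3 -m crank '[[0,0,0,3.8,-0.3,0,1]]' >/dev/null && python3 chk.py && python3 -m crank '[[0,0.005,0,3.2,0,0,1]]' >/dev/null && python3 chk.py && python3 -m crank '[[0,0.002,0,3.6,0.2,0,1]]' >/dev/null && python3 chk.py && python3 -m crank '[[0,0.002,0,3.6,0.4,0,1]]' >/dev/null && python3 chk.py;  python3 -c "
from h import *
o,g=rep();plan(g,-4,6)"
```

```text
t 9.43 g [539.1 -43.9 130.4] ang 100.0 r 54.9 turnfix [-0.002  0.002 -0.008] op 21.2 F [-5.5 -0.   4. ] Frad 0.9 Fcw -5.4
t 9.52 g [542.2 -43.4 130.4] ang 96.7 r 55.0 turnfix [-0.003  0.005 -0.008] op 20.7 F [-5.5 -0.1  3.7] Frad 0.5 Fcw -5.5
t 9.60 g [545.4 -43.1 130.4] ang 93.4 r 55.0 turnfix [-0.004  0.007 -0.008] op 20.8 F [-4.9  0.6  3. ] Frad 0.9 Fcw -4.8
t 9.68 g [548.8 -43.1 130.4] ang 89.8 r 54.9 turnfix [-0.005  0.004 -0.008] op 20.4 F [-5.1  1.6  3.6] Frad 1.6 Fcw -5.1
t 9.77 g [552.1 -43.2 130.4] ang 86.3 r 54.9 turnfix [-0.006  0.004 -0.008] op 20.7 F [-5.7  1.1  3.5] Frad 0.8 Fcw -5.8
t 9.85 g [555.4 -43.4 130.4] ang 82.9 r 55.0 turnfix [-0.007  0.004 -0.008] op 20.8 F [-5.2  1.2  3.2] Frad 0.6 Fcw -5.3
t 9.85 g [555.4 -43.4 130.4] ang 82.9 r 55.0 turnfix [-0.007  0.004 -0.008] op 20.8 F [-5.2  1.2  3.2] Frad 0.6 Fcw -5.3
[[3.8, 0.6], [3.7, 0.9], [3.7, 1.1], [3.6, 1.4], [3.5, 1.6], [3.4, 1.9]]
```

```bash

python3 -m crank '[[-0.007,0.004,-0.008,3.3,-0.3,0,1]]' >/dev/null && python3 chk.py && python3 -m crank '[[0,0.002,0,3.6,0.9,0,1]]' >/dev/null && python3 chk.py && python3 -m crank '[[0,0.002,0,3.5,1.1,0,1]]' >/dev/null && python3 chk.py && python3 -m crank '[[-0.002,0.002,0,3.4,1.2,0,1]]' >/dev/null && python3 chk.py && python3 -m crank '[[-0.001,0.002,0,3.3,1.5,0,1]]' >/dev/null && python3 chk.py && python3 -m crank '[[-0.001,0.002,0,3.2,1.7,0,1]]' >/dev/null && python3 chk.py;  python3 -c "
from h import *
o,g=rep();plan(g,-4,6)"
```

```text
t 9.93 g [558.8 -44.  130.4] ang 79.3 r 55.0 turnfix [-0.002  0.003  0.   ] op 20.5 F [-4.8  1.4  3.4] Frad 0.5 Fcw -5.0
t 10.02 g [562.1 -44.5 130.4] ang 75.9 r 55.2 turnfix [-0.003  0.003  0.001] op 20.6 F [-4.6  1.4  5.2] Frad 0.2 Fcw -4.8
t 10.10 g [565.3 -45.3 130.4] ang 72.4 r 55.3 turnfix [-0.005  0.003  0.001] op 20.6 F [-5.6  0.6  3.7] Frad -1.1 Fcw -5.5
t 10.18 g [568.5 -46.4 130.4] ang 69.0 r 55.3 turnfix [-0.005  0.003  0.001] op 20.6 F [-4.8  1.8  3.1] Frad -0.0 Fcw -5.1
t 10.27 g [571.5 -47.6 130.4] ang 65.5 r 55.3 turnfix [-0.005  0.003  0.001] op 21.0 F [-5.5  2.3  2.6] Frad -0.2 Fcw -6.0
t 10.35 g [574.5 -49.  130.4] ang 62.1 r 55.4 turnfix [-0.006  0.003  0.001] op 20.8 F [-4.3  2.5  3.6] Frad 0.2 Fcw -5.0
t 10.35 g [574.5 -49.  130.4] ang 62.1 r 55.4 turnfix [-0.006  0.003  0.001] op 20.8 F [-4.3  2.5  3.6] Frad 0.2 Fcw -5.0
[[3.1, 2.3], [3.2, 2.1], [3.0, 2.4], [2.9, 2.6], [2.7, 2.8], [2.5, 2.9]]
```

```bash

python3 -m crank '[[-0.006,0.003,0,2.7,1.3,0,1]]' >/dev/null && python3 chk.py && python3 -m crank '[[-0.001,0.001,0,3.1,2,0,1]]' >/dev/null && python3 chk.py && python3 -m crank '[[-0.001,0.001,0,3,2.3,0,1]]' >/dev/null && python3 chk.py && python3 -m crank '[[-0.002,0.001,0,2.8,2.4,0,1]]' >/dev/null && python3 chk.py && python3 -m crank '[[-0.002,0.001,0,2.6,2.6,0,1]]' >/dev/null && python3 chk.py && python3 -m crank '[[-0.002,0.001,0,2.4,2.8,0,1]]' >/dev/null && python3 chk.py;  python3 -c "
from h import *
o,g=rep();plan(g,-4,6)"
```

```text
t 10.43 g [577.3 -50.7 130.4] ang 58.8 r 55.3 turnfix [-0.003  0.002  0.001] op 20.7 F [-4.9  2.6  3.2] Frad -0.3 Fcw -5.5
t 10.52 g [580.  -52.2 130.4] ang 55.6 r 55.5 turnfix [-0.004  0.003  0.001] op 21.3 F [-4.2  2.8  3.4] Frad -0.1 Fcw -5.1
t 10.60 g [582.7 -54.  130.4] ang 52.2 r 55.6 turnfix [-0.005  0.004  0.002] op 21.0 F [-5.   2.2  3.2] Frad -1.3 Fcw -5.3
t 10.68 g [585.2 -56.1 130.4] ang 48.9 r 55.6 turnfix [-0.006  0.005  0.002] op 20.5 F [-3.8  3.   3.3] Frad -0.3 Fcw -4.9
t 10.77 g [587.6 -58.3 130.4] ang 45.5 r 55.6 turnfix [-0.006  0.005  0.002] op 20.8 F [-4.3  2.5  3.3] Frad -1.2 Fcw -4.8
t 10.85 g [589.8 -60.6 130.4] ang 42.2 r 55.6 turnfix [-0.007  0.006  0.002] op 20.7 F [-4.3  3.6  3. ] Frad -0.7 Fcw -5.5
t 10.85 g [589.8 -60.6 130.4] ang 42.2 r 55.6 turnfix [-0.007  0.006  0.002] op 20.7 F [-4.3  3.6  3. ] Frad -0.7 Fcw -5.5
[[2.0, 3.3], [2.3, 3.1], [2.0, 3.2], [1.8, 3.4], [1.6, 3.5], [1.3, 3.6]]
```

```bash

python3 -m crank '[[-0.007,0.006,0,1.1,2.2,0,1]]' >/dev/null && python3 chk.py && python3 -m crank '[[-0.002,0.001,0,2.2,2.9,0,1]]' >/dev/null && python3 chk.py && python3 -m crank '[[-0.002,0.001,0,1.9,3.1,0,1]]' >/dev/null && python3 chk.py && python3 -m crank '[[-0.002,0.001,0,1.7,3.2,0,1]]' >/dev/null && python3 chk.py && python3 -m crank '[[-0.002,0.001,0,1.4,3.4,0,1]]' >/dev/null && python3 chk.py && python3 -m crank '[[-0.002,0.001,0,1.1,3.5,0,1]]' >/dev/null && python3 chk.py;  python3 -c "
from h import *
o,g=rep();plan(g,-4,6)"
```

```text
t 10.93 g [591.7 -63.2 130.4] ang 38.9 r 55.4 turnfix [-0.003  0.     0.002] op 20.4 F [-2.4  3.9  1.6] Frad 0.6 Fcw -4.5
t 11.02 g [593.7 -65.5 130.4] ang 35.8 r 55.6 turnfix [-0.003  0.001  0.003] op 20.8 F [-3.7  3.5  2.4] Frad -1.0 Fcw -5.0
t 11.10 g [595.5 -68.1 130.5] ang 32.5 r 55.7 turnfix [-0.004  0.     0.003] op 21.1 F [-2.3  3.4  2.6] Frad -0.1 Fcw -4.1
t 11.18 g [597.1 -70.7 130.4] ang 29.4 r 55.7 turnfix [-0.005  0.     0.003] op 20.9 F [-3.1  4.3  2.2] Frad -0.6 Fcw -5.3
t 11.27 g [598.5 -73.4 130.4] ang 26.2 r 55.6 turnfix [-0.006  0.     0.003] op 20.5 F [-3.5  3.9  1.9] Frad -1.5 Fcw -5.0
t 11.35 g [599.7 -76.3 130.5] ang 23.0 r 55.6 turnfix [-0.007 -0.001  0.003] op 20.9 F [-2.2  3.9  3.1] Frad -0.5 Fcw -4.4
t 11.35 g [599.7 -76.3 130.5] ang 23.0 r 55.6 turnfix [-0.007 -0.001  0.003] op 20.9 F [-2.2  3.9  3.1] Frad -0.5 Fcw -4.4
[[0.9, 3.8], [1.1, 3.7], [0.9, 3.7], [0.6, 3.8], [0.3, 3.8], [0.1, 3.8]]
```

```bash

python3 -m crank '[[-0.007,0,0.003,0.9,2.8,0,1]]' >/dev/null && python3 chk.py && python3 -m crank '[[-0.002,0,0,1,3.5,0,1]]' >/dev/null && python3 chk.py && python3 -m crank '[[-0.002,0,0,0.8,3.5,0,1]]' >/dev/null && python3 chk.py && python3 -m crank '[[-0.002,0,0,0.5,3.5,0,1]]' >/dev/null && python3 chk.py && python3 -m crank '[[-0.002,0,0,0.2,3.6,0,1]]' >/dev/null && python3 chk.py && python3 -m crank '[[-0.002,0,0,0,3.6,0,1]]' >/dev/null && python3 chk.py;  python3 -c "
from h import *
o,g=rep();plan(g,-4,6)"
```

```text
t 11.43 g [600.7 -79.2 130.5] ang 19.8 r 55.4 turnfix [-0.003 -0.001  0.   ] op 20.6 F [-2.4  4.8  2.1] Frad -0.6 Fcw -5.3
t 11.52 g [601.7 -81.8 130.5] ang 16.9 r 55.5 turnfix [-0.004 -0.     0.   ] op 20.8 F [-2.3  3.9  2.7] Frad -1.0 Fcw -4.4
t 11.60 g [602.5 -84.5 130.5] ang 14.0 r 55.6 turnfix [-0.006 -0.     0.001] op 21.0 F [-1.2  5.6  2.2] Frad 0.2 Fcw -5.7
t 11.68 g [603.  -86.6 130.4] ang 11.8 r 55.5 turnfix [-0.009  0.     0.001] op 20.7 F [-3.1  8.6  4.1] Frad -1.2 Fcw -9.1
STOP
t 11.68 g [603.  -86.6 130.4] ang 11.8 r 55.5 turnfix [-0.009  0.     0.001] op 20.7 F [-3.1  8.6  4.1] Frad -1.2 Fcw -9.1
[[0.1, 3.9], [0.4, 3.8], [0.1, 3.8], [-0.1, 3.8], [-0.4, 3.8], [-0.7, 3.8]]
```

```bash

python3 -m crank '[[-0.005,0,0,0,1.0,0,1]]' >/dev/null; python3 chk.py;python3 -m crank '[[0,0,0,0,0.5,0,1],[0,0,0,0,0.3,0,1]]' >/dev/null; python3 chk.py
```

```text
t 11.77 g [603.  -86.9 130.5] ang 11.5 r 55.5 turnfix [-0.008  0.     0.001] op 20.6 F [-3.   7.   3.4] Frad -1.5 Fcw -7.4
t 11.93 g [602.9 -85.5 130.5] ang 12.9 r 55.7 turnfix [-0.014  0.     0.001] op 20.7 F [-2.7  3.7  0.8] Frad -1.8 Fcw -4.2
```

```bash

python3 -m crank '[[-0.008,0,0,0.3,2.5,0,1]]' >/dev/null; python3 chk.py && python3 -m crank '[[-0.004,0,0,0.2,3.6,0,1]]' >/dev/null; python3 chk.py
```

```text
t 12.02 g [603.  -87.2 130.4] ang 11.3 r 55.5 turnfix [-0.011  0.001  0.001] op 20.6 F [-3.5 11.7  4. ] Frad -1.2 Fcw -12.2
STOP
t 12.02 g [603.  -87.2 130.4] ang 11.3 r 55.5 turnfix [-0.011  0.001  0.001] op 20.6 F [-3.5 11.7  4. ] Frad -1.2 Fcw -12.2
STOP
```

```bash

python3 -m crank '[[-0.01,0,0,-0.5,-3.5,0,1]]' >/dev/null; python3 chk.py; python3 -c "
from h import *
o,g=rep();plan(g,12,7,55.3)"
```

```text
t 12.10 g [602.7 -85.3 130.5] ang 13.3 r 55.6 turnfix [-0.001  0.     0.001] op 21.0 F [-1.1 -0.4  1.3] Frad -1.2 Fcw 0.1
t 12.10 g [602.7 -85.3 130.5] ang 13.3 r 55.6 turnfix [-0.001  0.     0.001] op 21.0 F [-1.1 -0.4  1.3] Frad -1.2 Fcw 0.1
[[-4.1, -10.8], [-6.0, -9.9], [-7.9, -8.4], [-9.5, -6.6], [-10.7, -4.5], [-11.4, -2.2], [-11.6, 0.3]]
```

```bash

python3 -m crank '[[0,0,0,-4.1,-10.8,0,1],[0,0,0,-6,-9.9,0,1],[0,0,0,-7.9,-8.4,0,1],[0,0,0,-9.3,-6.6,0,1]]' >/dev/null; python3 -c "
from h import *
o,g=rep();plan(g,12,7,55.3)"
```

```text
t 12.43 g [575.3 -48.8 130.4] ang 61.5 r 56.0 turnfix [ 0.002 -0.003 -0.   ] op 20.8 F [-1.4 -3.4  1.9] Frad -3.6 Fcw 0.4
[[-11.0, -3.8], [-11.4, -2.1], [-11.6, 0.3], [-11.2, 2.7], [-10.4, 5.0], [-9.2, 7.0], [-7.5, 8.8]]
```

```bash

python3 -m crank '[[0,0,0,-11.3,-2.6,0,1],[0,0,0,-11.4,-1.8,0,1],[0,0,0,-11.5,0.5,0,1]]' >/dev/null; python3 -c "
from h import *
o,g=rep();plan(g,12,7,55)"
```

```text
t 12.68 g [538.4 -42.2 130.4] ang 100.3 r 56.7 turnfix [ 0.003 -0.006  0.003] op 21.0 F [ 1.4 -4.5 -0.3] Frad -4.6 Fcw 0.6
[[-10.7, 4.9], [-10.1, 5.5], [-8.8, 7.4], [-7.0, 9.1], [-5.0, 10.4], [-2.7, 11.2], [-0.3, 11.5]]
```

```bash

python3 -m crank '[[0.003,-0.006,0.003,-9.6,6,0,1],[0,0,0,-10,6,0,1]]' >/dev/null; python3 -c "
from h import *
o,g=rep();plan(g,12,7,55)"
python3 -m crank '[[0,0,0,-8.5,7.8,0,1],[0,0,0,-6.8,9.2,0,1]]' >/dev/null; python3 -c "
from h import *
o,g=rep();plan(g,8,7,55)"
```

```text
t 12.85 g [515.8 -52.6 130.5] ang 125.8 r 56.0 turnfix [ 0.001 -0.002  0.002] op 20.9 F [ 3.9 -4.4 -1.9] Frad -5.8 Fcw 0.6
[[-8.0, 8.5], [-6.8, 9.3], [-4.7, 10.5], [-2.4, 11.2], [-0.0, 11.5], [2.4, 11.3], [4.6, 10.5]]
t 13.02 g [499.3 -69.8 130.5] ang 150.3 r 56.8 turnfix [ 0.001 -0.006  0.003] op 20.9 F [ 7.7  0.2 -4.9] Frad -6.6 Fcw 4.0
[[-1.8, 7.8], [-2.3, 7.3], [-1.3, 7.6], [-0.2, 7.7], [0.8, 7.6], [1.9, 7.4], [2.9, 7.1]]
```

```bash

python3 -m crank '[[0.001,-0.006,0.003,1.5,5,0,1]]' >/dev/null; python3 -c "
from h import *
o,g=rep();plan(g,8,3,54.5)"
python3 -m crank '[[0,0,0,-0.5,6,0,1]]' >/dev/null; python3 -c "
from h import *
o,g=rep();plan(g,8,3,54.5)"
```

```text
t 13.10 g [498.6 -74.4 130.5] ang 154.8 r 55.3 turnfix [-0.003  0.    -0.001] op 20.8 F [-0.6  6.7 -0.2] Frad 3.5 Fcw 5.8
[[-2.0, 7.4], [-1.7, 7.4], [-0.7, 7.6]]
t 13.18 g [497.5 -79.7 130.4] ang 160.3 r 54.2 turnfix [-0.007  0.001 -0.002] op 21.0 F [0.  6.1 1.5] Frad 2.0 Fcw 5.7
[[-2.3, 7.2], [-1.0, 7.5], [0.0, 7.6]]
```

```bash

python3 -m crank '[[-0.007,0,0,-1.8,6.2,0,1],[0,0,0,-0.8,7.5,0,1]]' >/dev/null; python3 -c "
from h import *
o,g=rep();plan(g,8,3,55)"
python3 -m crank '[[0,0,0,0.2,7.6,0,1],[0,0,0,1.2,7.5,0,1]]' >/dev/null; python3 -c "
from h import *
o,g=rep();plan(g,10,5,55)"
```

```text
t 13.35 g [494.2 -93.1 130.5] ang 174.8 r 54.6 turnfix [-0.008  0.003 -0.003] op 20.8 F [0.3 4.1 1.6] Frad 0.1 Fcw 4.1
[[-0.6, 7.6], [0.9, 7.6], [2.0, 7.4]]
t 13.52 g [ 494.7 -107.1  130.4] ang -170.5 r 54.7 turnfix [-0.015  0.006 -0.004] op 20.6 F [-1.   5.9  2.1] Frad 0.0 Fcw 6.0
[[2.1, 9.3], [4.0, 8.7], [5.4, 7.9], [6.7, 6.8], [7.8, 5.6]]
```

```bash

python3 -m crank '[[-0.015,0.006,-0.004,1.2,7.3,0,1],[-0.003,0,0,4.0,8.3,0,1],[-0.003,0,0,5.4,7.5,0,1]]' >/dev/null; python3 -c "
from h import *
o,g=rep();plan(g,10,5,55)"

```

```text
t 13.77 g [ 504.8 -131.8  130.5] ang -142.4 r 55.4 turnfix [-0.004  0.006 -0.001] op 20.6 F [-1.4  5.4  1.8] Frad -2.2 Fcw 5.1
[[6.8, 6.8], [7.6, 5.8], [8.5, 4.4], [9.2, 2.9], [9.5, 1.2]]
```

```bash

python3 -m crank '[[-0.004,0.006,0,6.0,6,0,1],[0,0.003,0,7.1,5.6,0,1],[0,0.003,0,8.1,4.2,0,1],[0,0.003,0,8.7,2.7,0,1]]' >/dev/null; python3 -c "
from h import *
o,g=rep();plan(g,10,5,55)"

```

```text
t 14.10 g [ 533.5 -151.2  130.5] ang -105.8 r 55.3 turnfix [-0.01   0.007 -0.004] op 21.0 F [-4.2  3.2  4.5] Frad -1.9 Fcw 4.9
[[9.5, 1.5], [9.6, 0.1], [9.5, -1.5], [9.1, -3.2], [8.4, -4.7]]
```

```bash

python3 -m crank '[[-0.01,0.007,-0.004,8.2,0,0,1],[0,0.003,0,9.1,-0.2,0,1],[0,0.003,0,9,-1.7,0,1],[0,0.003,0,8.6,-3.4,0,1]]' >/dev/null; python3 -c "
from h import *
o,g=rep();plan(g,10,5,55)"

```

```text
t 14.43 g [ 567.2 -150.2  130.5] ang -70.3 r 55.4 turnfix [-0.003  0.009 -0.003] op 20.7 F [-5.6 -1.1  4.3] Frad -0.9 Fcw 5.6
[[8.6, -4.4], [7.9, -5.5], [6.8, -6.7], [5.5, -7.8], [4.1, -8.7]]
```

```bash

python3 -m crank '[[-0.003,0.009,-0.003,7.2,-4.8,0,1],[0.001,0.003,0,7.4,-5.5,0,1],[0.001,0.003,0,6.3,-6.6,0,1],[0.002,0.002,0,5.2,-7.5,0,1]]' >/dev/null; python3 -c "
from h import *
o,g=rep();plan(g,10,5,55)"

```

```text
t 14.77 g [ 593.  -131.1  130.5] ang -36.7 r 55.4 turnfix [ 0.002  0.008 -0.004] op 20.8 F [-4.  -3.8  1.8] Frad -0.9 Fcw 5.5
[[4.7, -8.4], [3.5, -8.9], [1.9, -9.4], [0.3, -9.6], [-1.4, -9.5]]
```

```bash

python3 -m crank '[[0.002,0.008,-0.004,3.4,-8.1,0,1],[0.003,0.002,0,3.2,-8.5,0,1],[0.003,0,0,1.9,-8.9,0,1],[0.003,0,0,0.3,-9.1,0,1]]' >/dev/null; python3 -c "
from h import *
o,g=rep();plan(g,10,5,55)"

```

```text
t 15.10 g [ 603.  -102.7  130.6] ang -5.0 r 54.6 turnfix [ 0.003  0.005 -0.003] op 20.9 F [ 2.1 -5.3 -1.5] Frad 2.6 Fcw 5.1
[[0.4, -9.6], [-1.7, -9.4], [-3.3, -9.0], [-4.8, -8.3], [-6.2, -7.3]]
```

```bash

python3 -m crank '[[0.003,0.005,-0.003,0,-9.2,0,1],[0.003,0,0,-1.5,-9.0,0,1],[0.003,-0.001,0,-3,-8.6,0,1],[0.003,-0.001,0,-4.5,-8,0,1]]' >/dev/null; python3 -c "
from h import *
o,g=rep();plan(g,10,5,55)"

```

```text
t 15.43 g [596.9 -73.4 130.6] ang 27.0 r 54.2 turnfix [ 0.003 -0.001 -0.004] op 20.5 F [ 6.  -3.7 -4. ] Frad 3.7 Fcw 6.0
[[-4.4, -8.5], [-6.4, -7.1], [-7.6, -5.9], [-8.5, -4.5], [-9.1, -3.0]]
```

```bash

python3 -m crank '[[0.003,-0.001,-0.004,-4.0,-8.5,0,1],[0.002,-0.002,0,-6.1,-7,0,1],[0.002,-0.002,0,-7.2,-5.9,0,1],[0,-0.003,0,-8.1,-4.5,0,1]]' >/dev/null; python3 -c "
from h import *
o,g=rep();plan(g,10,5,55)"

```

```text
t 15.77 g [574.4 -50.5 130.5] ang 61.4 r 54.0 turnfix [ 0.002 -0.004 -0.003] op 21.1 F [ 6.3 -0.4 -3. ] Frad 2.7 Fcw 5.7
[[-8.3, -4.7], [-9.3, -2.2], [-9.6, -0.6], [-9.5, 1.1], [-9.2, 2.7]]
```

```bash

python3 -m crank '[[0.002,-0.004,-0.003,-7.7,-4.5,0,1],[0,-0.003,0,-8.8,-2.2,0,1],[0,-0.003,0,-9.1,-0.6,0,1],[0,-0.003,0,-9,1,0,1]]' >/dev/null; python3 -c "
from h import *
o,g=rep();plan(g,10,5,55)"

```

```text
t 16.10 g [541.5 -44.1 130.5] ang 97.5 r 54.3 turnfix [-0.003 -0.002 -0.002] op 20.9 F [ 5.4  1.6 -2. ] Frad 0.9 Fcw 5.6
[[-9.4, 1.4], [-8.9, 3.7], [-8.1, 5.1], [-7.1, 6.5], [-5.8, 7.6]]
```

```bash

python3 -m crank '[[-0.003,-0.002,0,-9,1.6,0,1],[0,-0.003,0,-8.5,3.7,0,1],[-0.002,-0.002,0,-7.7,5,0,1]]' >/dev/null; python3 -c "
from h import *
o,g=rep();plan(g,10,5,55)"

```

```text
t 16.35 g [516.8 -53.6 130.5] ang 125.6 r 54.6 turnfix [-0.005 -0.001 -0.003] op 20.9 F [ 4.1  4.6 -2.2] Frad 1.3 Fcw 6.0
[[-7.5, 5.9], [-6.1, 7.4], [-4.7, 8.4], [-3.2, 9.0], [-1.6, 9.5]]
```

```bash

python3 -m crank '[[-0.005,-0.001,-0.003,-6,4.3,0,1],[-0.002,-0.002,0,-5,5.5,0,1]]' >/dev/null; python3 -c "
from h import *
o,g=rep()"; python3 -m crank '[[0,0,0,0,0,0,1],[0,0,0,0,0,0,1],[0,0,0,0,0,0,1],[0,0,0,0,0,0,1]]' >/dev/null; python3 -c "
from h import *
o,g=rep()"

```

```text
t 16.52 g [505.7 -63.5 130.5] ang 141.2 r 55.0 turnfix [-0.003 -0.    -0.001] op 20.9 F [ 3.3  4.2 -1.2] Frad 0.1 Fcw 5.3
t 16.85 g [505.9 -63.8 130.5] ang 141.3 r 54.8 turnfix [-0.006  0.    -0.003] op 20.7 F [ 0.6  3.1 -0.8] Frad 1.5 Fcw 2.8
```

```bash

python3 -m crank '[[0,0,0,0.8,-1,0,1],[0,0,0,0,0,0,0.6],[0,0,0,0,0,0,0.3],[0,0,0,0,0,0,0],[0,0,0,0,0,0,-0.5],[0,0,0,0,0,0,-1],[0,0,0,0,0,0,-1],[0,0,0,0,0,0,-1]]' >/dev/null; python3 -c "
from h import *
o,g=rep()"

```

```text
t 17.52 g [506.1 -63.8 130.3] ang 141.2 r 54.5 turnfix [-0.003  0.005 -0.003] op 85.0 F [0.9 0.3 0.2] Frad -0.5 Fcw 0.8
```

```bash

python3 -m crank '[[0,0,0,0,0,-15,-1],[0,0,0,0,0,-25,-1],[0,0,0,0,0,-35,-1],[0,0,0,0,0,-35,-1],[0,0,0,-30,0,-20,-1],[0,0,0,-35,0,0,-1],[0,0,0,-35,0,0,-1],[0,0,0,-35,0,0,-1]]'; python3 - <<'E'
from h import *
for n in("scene","top"):
    p,K=img(n); q=p["image"]
    u0,v0,w,h=(240,170,140,120) if n=="scene" else (270,190,130,110)
    c=cv2.resize(q[v0:v0+h,u0:u0+w],None,fx=5,fy=5,interpolation=cv2.INTER_CUBIC)
    cv2.imwrite(f"pics/e_{n}.png",c[:,:,::-1])
    for k in("wheel_axis","handle_top","moving_plate","fixed_plate","label_roll","spare_core"):
        print(n,k,[(x["confidence"],x["centre"]) for x in spotter.mark_of(k,p)[:1]])
E
```

```text
t: 18.18
tool_pos: [0.3714, -0.0647, 0.4219]
tool_rot: [-3.138, 0.0, 0.016]
contact_force: [-0.7, -1.1, 1.1]
opening: 0.0855
scene wheel_axis [(0.84, [0.5489, -0.0993, 0.1017])]
scene handle_top [(0.66, [0.5076, -0.0603, 0.1506])]
scene moving_plate [(0.59, [0.5077, 0.0599, 0.0926])]
scene fixed_plate [(0.88, [0.506, 0.0678, 0.0865])]
scene label_roll [(0.8, [0.584, -0.2605, -0.0015])]
scene spare_core [(0.59, [0.5859, -0.2631, -0.0002])]
top wheel_axis [(0.95, [0.5511, -0.0986, 0.0974])]
top handle_top [(0.52, [0.5074, -0.0653, 0.1524])]
top moving_plate [(0.66, [0.5095, 0.0631, 0.0878])]
top fixed_plate [(0.96, [0.5075, 0.0679, 0.0872])]
top label_roll [(0.61, [0.585, -0.2563, 0.0023])]
top spare_core [(0.48, [0.6852, -0.0742, -0.0016])]
```

View pics/e_scene.png

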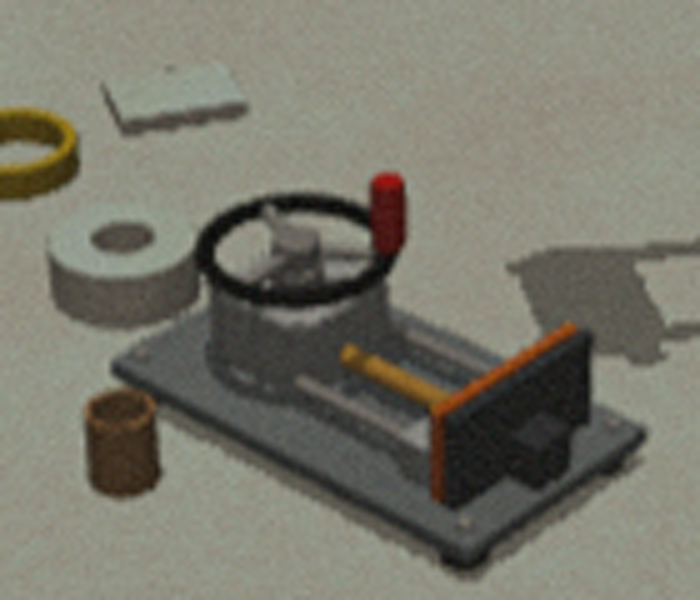

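View pics/e_top.png

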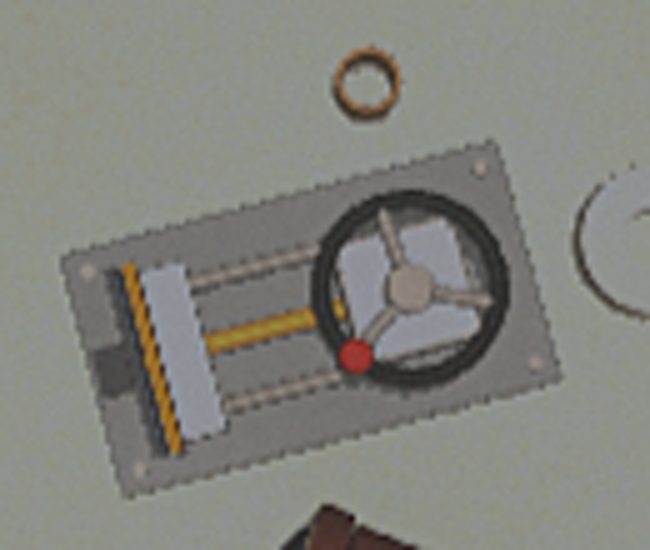

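```bash
python3 -c "
from h import *
o,g=rep(); print(ctrl.finish_job())"
```

```text
t 18.88 g [370.9 -64.1 265.4] ang 169.2 r 180.9 turnfix [-0.005  0.013 -0.001] op 85.1 F [ 0.  -0.4  0.3] Frad -0.1 Fcw -0.4
the job is handed in; nothing more can be done
None
```

I wound the plate home, opened the slot by one counted screw turn, let go of the handle and handed the job in at t ≈ 18.9 s. The slot width was not measured directly. It rests on the angle count.

- **Seating:** I wound clockwise against a steady drag of about 5 N. Near wheel angle 14° the handle stopped, and the force rose to 12 N with no further turn. By the stated foot stiffness that is about 5 mm of deck give, against the 8 mm limit.
- **Opening turn:** Winding back counter-clockwise, the handle ran free up to 126° and the full drag was there by 150°. I took 140° as the point where the screw starts to turn, good to about ±12°, against the ±54° allowed. I then wound 360° on from there, with the drag staying between 4 and 6 N.
- **Last checks:** After release the top picture shows the handle at about 142°. The guide, label roll and core look unmoved, and the contact force is about 0 N with the arm clear. The other bystanders were not measured again, but the gripper stayed above and away from them.

**Checks that disagreed or were weak:**
- The networks put the plates 5 to 8 mm apart, but with about 4 mm of noise per point that cannot confirm or rule out 3 mm.
- On the way in, drag seemed to start only after about 175° of wheel travel, while on the way out it started after about 125°. I put this down to my pausing before each force reading on the way in, which lets the force relax, so I trusted the readings taken while moving on the way out.

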